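# Roll the battery onto the tester's line and press the test button

### The job

Without gripping or lifting it, roll the big battery that lies on the black tester mat over the mat with your fingertips until it rests centred on and lined up with the white line, then press the button on the tester box fully down and let go of it. Do not press the button before the battery is on the line, and leave the small battery, the buzzer and the parts tray where they are.

Things in the scene. Friction and masses are not known exactly. Their poses are not given: they have to be found in the camera images.
- cell: Big battery: lying grey cylinder, copper band at one end, 33 mm diameter, 58 mm long, 0.14 kg, smooth. Origin: centre, on the axis; y along its length; x, z turn as it rolls. Starts 75-120 mm from the line on line_mid's -x side, within 0.15 rad of parallel. Pushed below 40 mm/s with tips at mid-height it rolls ahead of them, stopping a few mm on; tips 8 mm or more higher ride up over it.
- line_mid (a point): Middle of the white line, on the upper face of the black mat (6 mm above the table). x points across the line, level, the way the battery must roll; y along the line; z up. The line is 6 mm wide and 120 mm long.
- mat: Flat fixed black tester mat, 300 x 300 mm, 6 mm thick. Origin on the table under the middle of the line, axes as line_mid: the mat spans x -170 to +130, y -150 to +150 mm. The fixed grey tester box stands on it beyond the line's +y end, centred at x 0, y 120 mm, 70 (x) by 50 (y) mm, 30 mm tall above the mat.
- test_button_top (a point): Centre of the top of the white round push button (22 mm diameter) on top of the tester box, pressed straight down. The point moves down with the button.
- test_button (a joint): Travel of the button, m: 0 released, 0.006 fully down; a spring brings it back, fully down takes about 4 N.
- small_cell: Bystander: smaller battery standing upright on the mat beyond the line, 26 mm diameter, 50 mm tall, origin at the centre of its underside. Topples easily.
- buzzer: Bystander: flat white buzzer, 30 mm diameter, 11 mm tall, with two small mounting ears (42 mm across), lying on the mat; origin at the centre of its underside.
- parts_tray: Bystander: open clear plastic tray with small parts, 70 by 50 mm, 22 mm tall, on the mat; origin at the centre of its underside.
Things that resemble listed ones, but are neither listed nor needed, are in the scene too. Leave any yellow look-alike of the cell alone.

How it is judged:
By the outcome, as a careful person would: the job done as asked, in the order asked, and still so for the second after the job is handed in, with the robot touching nothing.
It also fails if it takes over 45 s, if anything falls off the work surface, if the arm or the gripper's body presses on something with over 40 N, if the wrist force passes 120 N, or if a joint passes its speed limit or range.

### The arm

A 7-joint arm with a two-finger parallel gripper is mounted at the origin on the work surface. World frame = base frame: x ahead of the robot, y to its left, z up, the work surface at z = 0. Lengths are in m, angles in rad, forces in N, time in s.
With the tool pointing down it reaches from about 0.4 to 0.875 m from the base axis. Payload 19.3 kg.
Tool frame: the origin (TCP) lies midway between the tips of the shut fingers; the grasp point (between the pads) lies 19 mm behind it (bot.pinch_z is the distance from the TCP to the grasp point, in m); z points along the fingers, y is the line along which they close (so a half turn about z gives the same grasp; the last joint's range is limited). The gripper opens to 85 mm and grips with 20 to 120 N. Pads are 22 mm wide; open, the fingers measure 114 mm over their backs; the gripper's body (76 mm by 85 mm) begins 54 mm behind the grasp point. The pads swing forward as they close: fully open they stand 13 mm farther back than shut.
Start: joints at [-1.387, 0.521, -0.036, 1.599, 0.021, 1.021, -0.113], TCP at [0.157, 0.605, 0.231] pointing down, gripper open.
Joint ranges: [-2.91, 2.91], [-0.3, 2.13], [-1.5, 1.42], [0.17, 2.43], [-1.26, 4.41], [0.16, 1.93], [-2.52, 2.52]. Speed limits (rad/s): [1.89, 1.89, 2.39, 2.39, 3.01, 3.01, 3.01].

### API

Orientations are given as [roll, pitch, yaw] about the fixed x, y, z axes, in that order (R = Rz(yaw) Ry(pitch) Rx(roll)).
In Python, from workcell import observe, viewer, bot gives the robot as it stands. The module is installed in compiled form; this text tells all that it offers.
- The arm moves only by the tool play_rows, never from a script. Its argument "motion" is a list of rows, each a list of 7 numbers: the shift along the tool's x, y, z in cm, then the turn, a rotation vector about the tool's x, y, z in rad, then the opening, from -1 (shut) to 1 (fully open), so that 0 is half open. A call has exactly 5 rows; each row is the pose to reach, as a shift and turn from the pose commanded when the call began, along the tool's axes at that moment; what a row does not reach only later rows make up. A row lasts 1/10 s, in which the tool goes at most 50 mm and 8.59 degrees, less where a joint would pass 70% of its speed; a pose out of reach is approached as far as the arm can. A call with a gripper value outside its range is refused whole. The fingers move at their own pace and stop on an object; "squeeze" is the grip in N (left out, the last holds). Time passes only in rows, so rows that repeat a pose let the fingers close, or fill a call up. It gives the time, the measured TCP pose, the force, the opening and the grip force at its end, in the units of the state.
- observe(): the state, without advancing time (a new reading comes with each control period).
- viewer.grab_frame(name): name is "scene" or "top" or "wrist"; returns (picture, depth): 420x560x3 uint8, red, green, blue; 420x560 float32, m along the optical axis (not along the pixel's ray), 0 where there is no reading.
- viewer.camera_info(name): a dict with "fx", "fy", "cx", "cy" (pixels), "k1" (the pictures are not rectified: a ray, as slopes to the right and down, at radius r is drawn at 1 + k1 r^2 times it, then the intrinsics apply), "R" (3x3) and "t" (3): a world point X has camera coordinates R X + t. Camera axes: x right, y down, z forward; pixel columns grow to the right and rows downward; lengths in m; the calibration is good to about 2 mm. A picture is of the moment at which its call begins: read the wrist's pose just before it. camera_info takes no time and is no camera call; for the wrist camera it gives the pose at the moment of the call.
- bot.job_done(): hands the job in; it is judged then, once.
The state is a dict: "clock": time; "qpos": joint angles; "qd": joint speeds; "joint_efforts": joint torques, N m; "position": TCP position; "tool_rot": TCP orientation; "force": force on the tool from outside, world axes, zero at the start; "moment": the same for the moment, N m; "grip_width": finger opening in m; "finger_force": force on a finger pad.
Only numpy, scipy, OpenCV 4.12 (cv2) and the standard library are available. Lean on these libraries where they do the work, as an engineer would, in place of code of your own. Each camera call takes 0.05 s, during which the arm holds its last target. There are 200 camera calls.

## Working session

There is one attempt and no reset: what is moved stays moved. The work goes in short steps, Python scripts to look and compute and a tool call to move; the robot and the scene stay as the last step left them, time stands still between calls to the robot, and variables do not carry over. Pictures are saved under pics/ and viewed, at most 15 in all, crops included, and the job is handed in when it is done.

Besides the shell and the picture viewer there is one more tool, called after "Request:" by a JSON object that holds its "fn" and its "kwargs". play_rows: Moves the arm, as the interface text tells. Its arguments: {"type":"object","properties":{"motion":{"type":"array"},"squeeze":{"type":"number"}},"required":["motion"]}

```bash
mkdir -p pics
cat > h.py <<'E'
import numpy as np, cv2
from scipy.spatial.transform import Rotation as Ro
from workcell import observe, viewer, bot
def grab(n):
    ci=viewer.camera_info(n); p,d=viewer.grab_frame(n); return p,d,ci
def ray(ci,u,v):
    K=np.array([[ci['fx'],0,ci['cx']],[0,ci['fy'],ci['cy']],[0,0,1.]])
    # drawn = (1+k1 r^2)*ray ; same as the OpenCV model
    return cv2.undistortPoints(np.array([[[u,v]]],float),K,np.array([ci['k1'],0,0,0,0.]))[0,0]
def at_z(ci,u,v,z):
    R=np.array(ci['R']);t=np.array(ci['t']);s=ray(ci,u,v)
    d=R.T@np.array([s[0],s[1],1]);c=-R.T@t
    return c+d*(z-c[2])/d[2]
def at_depth(ci,u,v,d):
    s=ray(ci,u,v);return np.array(ci['R']).T@(np.array([s[0],s[1],1])*d-np.array(ci['t']))
def save(n,p): cv2.imwrite('pics/'+n,p[:,:,::-1])
E
python3 - <<'E'
from h import *
for n in('top','scene'):
    p,d,ci=grab(n); save(n+'0.png',p); np.savez(n+'0.npz',p=p,d=d)
    print(n,ci)
print(observe())
E
```

```text
top {'fx': 388.1732686209715, 'fy': 388.1732686209715, 'cx': 281.7462439608998, 'cy': 210.90155935084235, 'k1': -0.05612338924841879, 'R': array([[-0.00964732, -0.99943526, -0.03218847],
       [-0.99935342,  0.01075152, -0.03430955],
       [ 0.03463625,  0.03183666, -0.99889277]]), 't': array([0.09226645, 0.5683356 , 0.70250428])}
scene {'fx': 475.07297758546036, 'fy': 475.07297758546036, 'cx': 281.39644340428015, 'cy': 204.89277637193487, 'k1': -0.013011603527571167, 'R': array([[ 0.83416924,  0.55145718, -0.00752731],
       [ 0.3748046 , -0.57686005, -0.7257782 ],
       [-0.4045778 ,  0.60260058, -0.6878876 ]]), 't': array([-0.52068337, -0.12624878,  0.88971382])}
{'clock': 0.1, 'qpos': array([-1.38720954,  0.5219559 , -0.03632077,  1.59996342,  0.02120251,
        1.02110567, -0.11279389]), 'qd': array([ 0.00050343, -0.00082377,  0.00122176, -0.00167503,  0.00075313,
       -0.00260628,  0.00129256]), 'joint_efforts': array([ 3.31928866e-03, -9.28476191e+01,  1.98417261e+00, -3.70531833e+01,
        1.82234641e-02,  5.33533850e-03,  1.32232572e-06]), 'position': array([0.1568793 , 0.60466759, 0.23077799]), 'tool_rot': array([-3.14054839e+00,  7.94611549e-05,  2.88779681e+00]), 'force': array([ 0.44186547, -0.71303834, -1.49044403]), 'moment': array([-0.05939123,  0.040676  , -0.01690777]), 'finger_force': 0.0, 'grip_width': 0.08546747573044015}
```

View pics/top0.png

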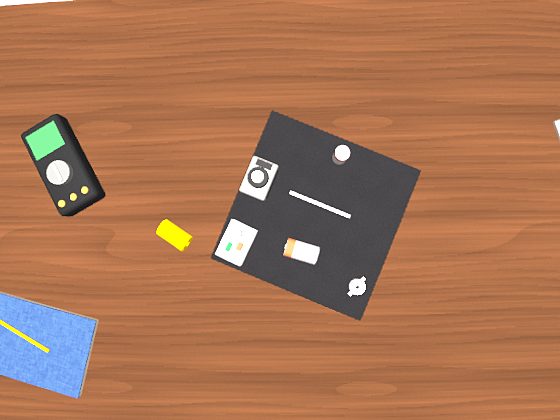

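View pics/scene0.png

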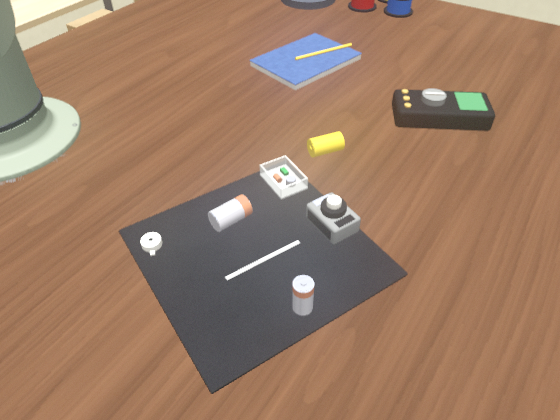

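Top view: the possible cells are the grey lying cylinder with a copper band at (302,251), the upright small cell at (342,154) and the yellow look-alike at (174,235). I choose (302,251). Line from (290,193) to (350,216), box at (259,177), tray at (237,242), buzzer at (357,287).

Run:
```python
from h import *
T=np.load('top0.npz');S=np.load('scene0.npz')
ct=viewer.camera_info('top');cs=viewer.camera_info('scene')
def blob(p,box,z,ci,thr=150,mask=None):
    u0,v0,u1,v1=box;m=np.zeros(p.shape[:2],bool);sub=p[v0:v1,u0:u1]
    m[v0:v1,u0:u1]=(sub.min(2)>thr) if mask is None else mask(sub)
    v,u=np.nonzero(m);return u,v
def pca(P):
    c=P.mean(0);w,V=np.linalg.eigh(np.cov((P-c).T));a=V[:,1];s=(P-c)@a;return c,a,s.min(),s.max()
for nm,D,ci,box in(('top',T,ct,(280,185,360,222)),('scene',S,cs,(220,236,306,284))):
    u,v=blob(D['p'],box,0.006,ci);P=np.array([at_z(ci,a,b,.006)[:2] for a,b in zip(u,v)])
    c,a,lo,hi=pca(P);print(nm,'line',c+a*(lo+hi)/2,c,a,hi-lo,np.arctan2(a[1],a[0]))
# heights from depth of cell & cloud
lit=lambda s:(s.max(2)>90)
for nm,D,ci,box in(('top',T,ct,(278,232,326,270)),('scene',S,cs,(202,190,258,234))):
    u,v=blob(D['p'],box,0,ci,mask=lit)
    P=np.array([at_depth(ci,a,b,D['d'][b,a]) for a,b in zip(u,v)])
    P=P[P[:,2]>.012]; c,a,lo,hi=pca(P[:,:2]);q=(P[:,:2]-c)@np.array([-a[1],a[0]])
    top=P[P[:,2]>np.percentile(P[:,2],80)]
    print(nm,'cell',c+a*(lo+hi)/2,a,'len',hi-lo,'w',q.min(),q.max(),'zmax',np.percentile(P[:,2],[50,98]),'topc',top.mean(0))
# button
for nm,D,ci,box in(('top',T,ct,(240,155,280,200)),('scene',S,cs,(305,190,362,240))):
    u,v=blob(D['p'],box,0,ci,mask=lambda s:s.max(2)>0)
    P=np.array([at_depth(ci,a,b,D['d'][b,a]) for a,b in zip(u,v)]);W=D['p'][v,u].min(1)
    print(nm,'z pct',np.percentile(P[:,2],[50,80,90,95,99]))
    q=P[(W>200)&(P[:,2]>.038)];print('white',len(q),q.mean(0),q.min(0),q.max(0))
p=T['p'][100:325,205:425];save('crop.png',cv2.resize(p,None,fx=2.6,fy=2.6,interpolation=2))
```

```text
top line [0.58171154 0.0167256 ] [0.58173332 0.01677703] [0.3898668  0.92087126] 0.12099047322849416 1.170309389344723
scene line [0.58816115 0.01319604] [0.59285346 0.01820296] [0.68381067 0.72965949] 0.11396839650255725 0.8178238579428674
top cell [0.49875632 0.0526737 ] [0.34483822 0.93866213] len 0.05984203863135343 w -0.039146830151288434 0.018796383128616676 zmax [0.03825505 0.04266692] topc [0.49941558 0.0516775  0.07983074]
scene cell [ 0.65526526 -0.13030243] [-0.64859736  0.7611317 ] len 0.5332956361008727 w -0.03243217451417177 0.03371624760320016 zmax [0.03436429 0.0410568 ] topc [0.51861462 0.03077373 0.06992699]
top z pct [0.03646202 0.04725161 0.05038426 0.05898419 0.06139474]
white 335 [0.62450025 0.12947943 0.04930499] [0.54452613 0.06373847 0.03800084] [0.66491135 0.15948289 0.7241957 ]
scene z pct [0.02561107 0.03821341 0.04885809 0.05591455 0.05964023]
white 190 [0.6279776  0.12579961 0.05606607] [ 0.59583224 -0.32183536  0.03801008] [0.84161513 0.15500658 0.51647515]
```

View pics/crop.png

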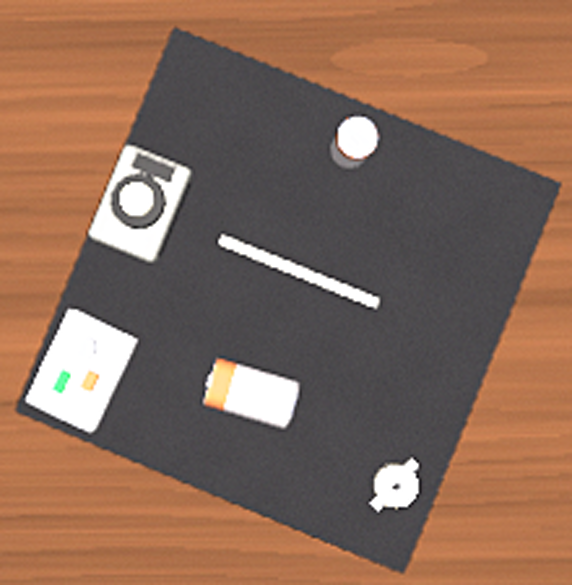

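The crop confirms the choice: a grey lying cylinder with a copper band, and a round white button at top-image (258,177). Next I move above the standoff point behind the cell and look with the wrist camera.

```bash
cat >> h.py <<'E'
L0=np.array([.5817,.0167]);LY=-.4005
def setl(): return np.array([[np.cos(LY),-np.sin(LY)],[np.sin(LY),np.cos(LY)]])
def l2w(x,y): return L0+setl()@np.array([x,y])
def w2l(p): return setl().T@(np.array(p)[:2]-L0)
def go(x,y,z,yaw):
    s=observe();R=Ro.from_euler('xyz',s['tool_rot']);R2=Ro.from_euler('xyz',[np.pi,0,yaw])
    d=R.inv().apply(np.r_[l2w(x,y),z]-s['position'])*100
    print('shift cm',d.round(2),'turn',(R.inv()*R2).as_rotvec().round(4),'clock',s['clock'],'tcp line',(w2l(s['position'])*1000).round(1),s['position'][2],s['tool_rot'])
E
python3 - <<'E'
from h import *
go(-.13,0,.23,LY+np.pi)
E
```

```text
shift cm [-43.02 -44.35   0.13] turn [-0.001   0.0002  0.1467] clock 0.1 tcp line [-620.4  375.8] 0.23077798654166926 [-3.14054839e+00  7.94611549e-05  2.88779681e+00]
```

Request:
{"fn": "play_rows", "kwargs": {"motion": [[-43, -44.4, 0, 0, 0, 0.147, -0.4], [-43, -44.4, 0, 0, 0, 0.147, -0.4], [-43, -44.4, 0, 0, 0, 0.147, -0.4], [-43, -44.4, 0, 0, 0, 0.147, -0.4], [-43, -44.4, 0, 0, 0, 0.147, -0.4]]}}

```text
clock: 0.6
position: [0.2807, 0.3855, 0.2312]
tool_rot: [-3.141, 0.0, 2.741]
force: [1.6, -0.2, 0.5]
grip_width: 0.0254
finger_force: 0.0
```

```bash
python3 -c "
from h import *
go(-.13,0,.23,LY+np.pi)"
```

```text
shift cm [-29.1  -22.22   0.12] turn [-0.0002  0.     -0.0002] clock 0.6 tcp line [-420.9  222.3] 0.231184749992687 [-3.14142021e+00  2.39717054e-06  2.74092948e+00]
```

Request:
{"fn": "play_rows", "kwargs": {"motion": [[-29, -22, 0, 0, 0, 0, -0.4], [-29, -22, 0, 0, 0, 0, -0.4], [-29, -22, 0, 0, 0, 0, -0.4], [-29, -22, 0, 0, 0, 0, -0.4], [-29, -22, 0, 0, 0, 0, -0.4]]}}

```text
clock: 1.1
position: [0.4052, 0.1687, 0.2314]
tool_rot: [3.141, 0.0, 2.741]
force: [0.1, 1.6, 0.2]
grip_width: 0.026
finger_force: 0.0
```

```bash
python3 -c "
from h import *
go(-.13,0,.23,LY+np.pi)"
```

```text
shift cm [-9.18 -7.11  0.14] turn [ 0.0003  0.0001 -0.0002] clock 1.1 tcp line [-221.8   71.1] 0.2314137119003723 [3.14132470e+00 7.53392414e-05 2.74092323e+00]
```

Request:
{"fn": "play_rows", "kwargs": {"motion": [[-9.2, -7.1, 0, 0, 0, 0, -0.4], [-9.2, -7.1, 0, 0, 0, 0, -0.4], [-9.2, -7.1, 0, 0, 0, 0, -0.4], [-9.2, -7.1, 0, 0, 0, 0, -0.4], [-9.2, -7.1, 0, 0, 0, 0, -0.4]]}}

```text
clock: 1.6
position: [0.4613, 0.0696, 0.2311]
tool_rot: [-3.141, -0.001, 2.74]
force: [-0.2, -0.2, -1.0]
grip_width: 0.0255
finger_force: 0.0
```

```bash
python3 -c "
from h import *
go(-.13,0,.23,LY+np.pi)
p,d,ci=grab('wrist');save('w1.png',p);np.savez('w1.npz',p=p,d=d,**ci);print(ci)
p,d,ct=grab('top');np.savez('t1.npz',p=p,d=d,**ct);save('t1.png',p)"
```

```text
shift cm [-0.15 -0.18  0.11] turn [-0.0003 -0.0006 -0.0007] clock 1.6 tcp line [-131.5    1.8] 0.2310731854107813 [-3.14133764e+00 -5.80643904e-04  2.74041775e+00]
{'fx': 346.4659483918111, 'fy': 346.4659483918111, 'cx': 276.62990568653447, 'cy': 219.36472681340413, 'k1': 0.028019210738257003, 'R': array([[ 0.39038724,  0.92065004, -0.00114093],
       [ 0.87793306, -0.37190009,  0.30153585],
       [ 0.27718468, -0.11871741, -0.95345416]]), 't': array([-0.24423472, -0.41746945,  0.25979156])}
```

View pics/w1.png

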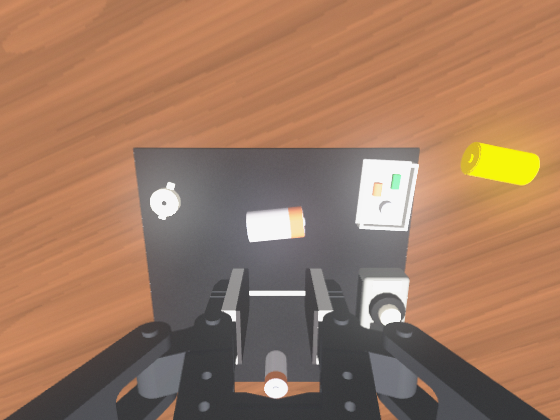

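Wrist view: the cell spans (248–304, 208–241), the white line sits at about (277,293) between the fingers, the button is at (389,315) and the tray at (387,195). The small cell is at (275,385).

```bash
cat >> h.py <<'E'
def rect(p,box,ci,z,thr):
    u0,v0,u1,v1=box;m=(p[v0:v1,u0:u1].max(2)>thr).astype(np.uint8)
    n,lab,st,_=cv2.connectedComponentsWithStats(m);k=1+st[1:,4].argmax()
    v,u=np.nonzero(lab==k)
    Q=np.array([at_z(ci,a+u0,b+v0,z)[:2] for a,b in zip(u,v)])
    (c,wh,_),bx=(lambda r:(r,cv2.boxPoints(r)))(cv2.minAreaRect((Q*1000).astype(np.float32)))
    e=max((bx[1]-bx[0],bx[2]-bx[1]),key=np.linalg.norm);a=np.arctan2(e[1],e[0])
    a=(a-np.pi/2-LY+np.pi/2)%np.pi-np.pi/2  # yaw relative to line y
    w,V=np.linalg.eigh(np.cov(Q.T));b=np.arctan2(V[1,1],V[0,1]);b=(b-np.pi/2-LY+np.pi/2)%np.pi-np.pi/2
    print('n',len(u),'rect line mm',(w2l(np.array(c)/1000)*1000).round(1),'mean',(w2l(Q.mean(0))*1000).round(1),'size',np.round(wh,1),'dyaw rect %.3f pca %.3f'%(a,b))
E
python3 - <<'E'
from h import *
W=np.load('w1.npz');T=np.load('t1.npz')
rect(W['p'],(251,286,304,299),W,.006,140)
rect(T['p'],(280,185,360,222),T,.006,140)
for z in(.0225,):
    rect(W['p'],(235,200,312,250),W,z,100)
    rect(T['p'],(278,232,326,270),T,z,100)
print('depth chk line top', [float(T['d'][v,u]) for u,v in((320,205),(335,225),(305,252))],[at_depth(T,u,v,T['d'][v,u])[2] for u,v in((320,205),(335,225),(305,252))])
# mat edges from wrist: dark mask
for nm,D,bx in(('W',W,(350,260,415,335)),('T',T,(238,155,282,200))):
    u,v=np.meshgrid(np.arange(bx[0],bx[2]),np.arange(bx[1],bx[3]));u=u.ravel();v=v.ravel()
    P=np.array([at_depth(D,a,b,D['d'][b,a]) for a,b in zip(u,v)]);c=D['p'][v,u].min(1)
    for lo,hi in((.03,.04),(.045,.054),(.054,.07)):
        m=(P[:,2]>lo)&(P[:,2]<hi);q=P[m]
        if m.sum()>5: print(nm,lo,m.sum(),'med',np.median(q,0).round(4),'line',(w2l(np.median(q,0))*1000).round(1),'white med',(w2l(np.median(P[m&(c>200)],0))*1000).round(1) , (m&(c>200)).sum(), np.median(u[m&(c>200)]),np.median(v[m&(c>200)]))
E
```

```text
n 310 rect line mm [-1.9  2.2] mean [-1.8  1.8] size [62.   6.7] dyaw rect 0.000 pca -0.004
n 299 rect line mm [-0.  0.] mean [-0.  -0.1] size [121.    8.4] dyaw rect 0.001 pca 0.001
n 3850 rect line mm [-92.   -2.1] mean [-92.4  -2. ] size [82.9 55.1] dyaw rect -0.000 pca 0.003
n 657 rect line mm [-92.1  -0.5] mean [-92.2  -0.9] size [63.5 34.2] dyaw rect 0.110 pca 0.108
depth chk line top [0.7146140933036804, 0.7137961983680725, 0.6812194585800171] [np.float64(0.008477712744662023), np.float64(0.0071436845818330826), np.float64(0.03993919879286214)]
W 0.03 1376 med [0.6086 0.1282 0.0352] line [-18.7 113.2] white med [-20.5 115.8] 1023 379.0 289.0
W 0.045 532 med [0.619  0.1277 0.0473] line [ -9.  116.8] white med [ 10.2 116.1] 11 382.0 321.0
W 0.054 254 med [0.6241 0.1294 0.0571] line [ -4.9 120.3] white med [ -4.3 120.2] 243 390.0 315.0
T 0.03 712 med [0.6249 0.1256 0.0373] line [ -2.7 117.1] white med [-15.2 117.7] 488 256.0 186.0
T 0.045 237 med [0.6262 0.1263 0.0494] line [ -1.7 118.3] white med [  4.2 125.4] 18 255.5 173.0
T 0.054 122 med [0.6284 0.127  0.0594] line [-1.000e-01  1.198e+02] white med [-1.000e-01  1.197e+02] 120 257.0 176.0
```

Run:
```python
from h import *
W=np.load('w1.npz')
for t in(130,160): rect(W['p'],(240,200,312,250),W,.0225,t)
go(-.137,-.001,.016,LY+np.pi)
```

```text
n 1844 rect line mm [-93.    0.6] mean [-93.2   0.5] size [63.6 35.6] dyaw rect 0.106 pca 0.106
n 1776 rect line mm [-92.8   0.5] mean [-92.9   0.3] size [63.4 34.7] dyaw rect 0.107 pca 0.108
shift cm [ 0.5  -0.34 21.52] turn [-0.     -0.0005  0.0012] clock 1.7 tcp line [-131.9    2.4] 0.23117823673496454 [-3.14158904e+00 -5.05675463e-04  2.74224350e+00]
```

Request:
{"fn": "play_rows", "kwargs": {"motion": [[0.5, -0.9, 4, 0, 0, -0.105, -0.4], [0.5, -0.9, 9, 0, 0, -0.105, -0.4], [0.5, -0.9, 14, 0, 0, -0.105, -0.4], [0.5, -0.9, 18, 0, 0, -0.105, -0.4], [0.5, -0.9, 20.0, 0, 0, -0.105, -0.4]]}}

```text
clock: 2.2
position: [0.4517, 0.0639, 0.0285]
tool_rot: [-3.14, -0.003, 2.848]
force: [0.5, 0.3, 2.1]
grip_width: 0.0257
finger_force: 0.0
```

Run:
```python
from h import *
p,d,ci=grab('scene');save('s2.png',cv2.resize(p[130:330,110:390],None,fx=2.8,fy=2.8))
go(-.137,-.007,.016,LY+np.pi+.107)
```

```text
shift cm [-0.17  0.04  1.11] turn [-0.0024 -0.0047 -0.0004] clock 2.25 tcp line [-138.6   -7.6] 0.027070854093733006 [-3.13916288 -0.00465629  2.84773261]
```

View pics/s2.png

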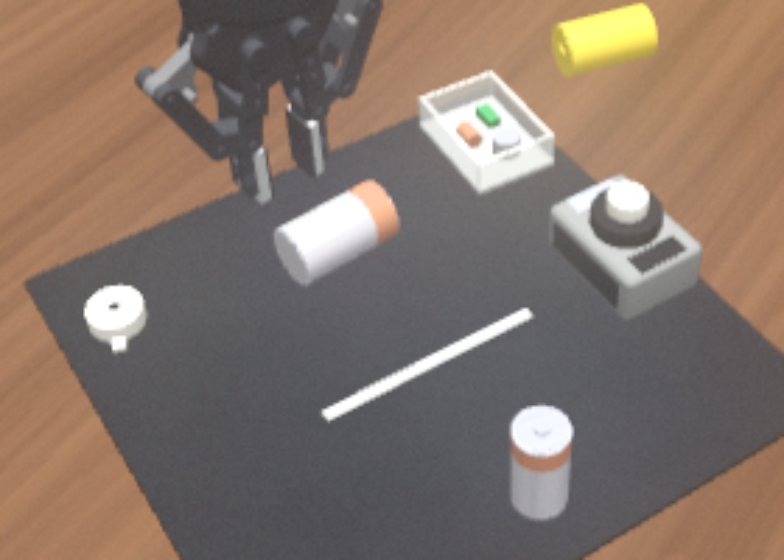

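The fingers stand behind the cell and clear of the tray. The last part of the descent goes slowly.

Request:
{"fn": "play_rows", "kwargs": {"motion": [[0, 0, 0.4, 0, 0, 0, -0.4], [0, 0, 0.8, 0, 0, 0, -0.4], [0, 0, 1.1, 0, 0, 0, -0.4], [0, 0, 1.3, 0, 0, 0, -0.4], [0, 0, 1.3, 0, 0, 0, -0.4]]}}

```text
clock: 2.75
position: [0.4538, 0.0632, 0.0187]
tool_rot: [3.141, 0.001, 2.846]
force: [-0.4, 0.6, 0.2]
grip_width: 0.0252
finger_force: 0.0
```

Run:
```python
from h import *
go(-.137,-.007,.016,LY+np.pi+.107); print(observe()['force'])
```

```text
shift cm [0.11 0.02 0.27] turn [ 0.0004  0.0006 -0.0022] clock 2.75 tcp line [-135.9   -7.1] 0.018671350937456133 [3.14116920e+00 6.37982287e-04 2.84588430e+00]
[-0.4474964   0.55111749  0.16619541]
```

Request:
{"fn": "play_rows", "kwargs": {"motion": [[-0.3, 0, 0.2, 0, 0, 0, -0.4], [-0.6, 0, 0.4, 0, 0, 0, -0.4], [-0.9, 0, 0.4, 0, 0, 0, -0.4], [-1.2, 0, 0.4, 0, 0, 0, -0.4], [-1.5, 0, 0.4, 0, 0, 0, -0.4]]}}

```text
clock: 3.25
position: [0.4682, 0.0585, 0.0143]
tool_rot: [-3.142, 0.0, 2.846]
force: [0.4, 0.2, -0.3]
grip_width: 0.0256
finger_force: 0.0
```

Request:
{"fn": "play_rows", "kwargs": {"motion": [[-0.3, 0, 0, 0, 0, 0, -0.4], [-0.6, 0, 0, 0, 0, 0, -0.4], [-0.9, 0, 0, 0, 0, 0, -0.4], [-1.2, 0, 0, 0, 0, 0, -0.4], [-1.5, 0, 0, 0, 0, 0, -0.4]]}}

```text
clock: 3.75
position: [0.4824, 0.0542, 0.0143]
tool_rot: [-3.142, -0.0, 2.846]
force: [0.8, -0.7, 0.1]
grip_width: 0.0255
finger_force: 0.1
```

Run:
```python
from h import *
go(-.05,0,.016,LY+np.pi); print(observe()['force'])
p,d,ci=grab('wrist');save('w3.png',p);np.savez('w3.npz',p=p,d=d,**ci)
p,d,ci=grab('top');save('t3.png',p);np.savez('t3.npz',p=p,d=d,**ci)
a=np.load('w3.npz')['p'];cv2.imwrite('pics/c3.png',np.vstack([a[80:,:,::-1],p[130:300,0:560,::-1]]))
```

```text
shift cm [-5.62 -0.17 -0.17] turn [-0.     -0.      0.1046] clock 3.75 tcp line [-106.    -4.2] 0.014295907707314686 [-3.14155879e+00 -1.18964778e-05  2.84574254e+00]
[ 0.80992491 -0.67794006  0.05853508]
```

View pics/c3.png

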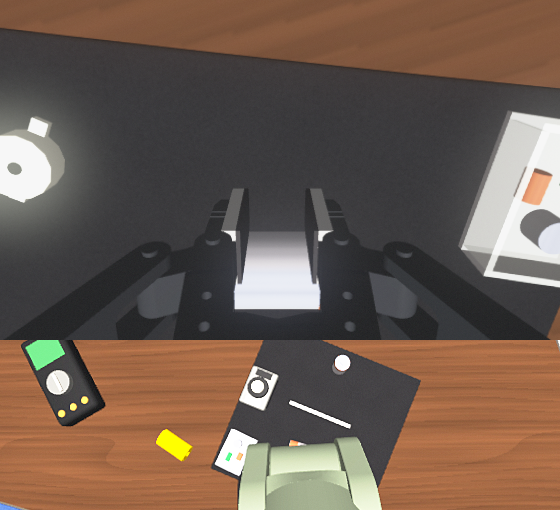

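Request:
{"fn": "play_rows", "kwargs": {"motion": [[-0.3, 0, 0, 0, 0, 0.007, -0.4], [-0.6, 0, 0, 0, 0, 0.014, -0.4], [-0.9, 0, 0, 0, 0, 0.021, -0.4], [-1.2, 0, 0, 0, 0, 0.028, -0.4], [-1.5, 0, 0, 0, 0, 0.035, -0.4]]}}

```text
clock: 4.35
position: [0.4968, 0.0498, 0.0143]
tool_rot: [-3.142, -0.0, 2.81]
force: [-0.2, -0.3, 1.3]
grip_width: 0.0254
finger_force: 0.1
```

Request:
{"fn": "play_rows", "kwargs": {"motion": [[-0.3, 0, 0, 0, 0, 0.007, -0.4], [-0.6, 0, 0, 0, 0, 0.014, -0.4], [-0.9, 0, 0, 0, 0, 0.021, -0.4], [-1.2, 0, 0, 0, 0, 0.028, -0.4], [-1.5, 0, 0, 0, 0, 0.035, -0.4]]}}

```text
clock: 4.85
position: [0.511, 0.045, 0.0143]
tool_rot: [3.142, 0.0, 2.775]
force: [-0.2, 0.5, 0.4]
grip_width: 0.0258
finger_force: 0.1
```

Request:
{"fn": "play_rows", "kwargs": {"motion": [[-0.3, 0, 0, 0, 0, 0.007, -0.4], [-0.6, 0, 0, 0, 0, 0.014, -0.4], [-0.9, 0, 0, 0, 0, 0.021, -0.4], [-1.2, 0, 0, 0, 0, 0.028, -0.4], [-1.5, 0, 0, 0, 0, 0.035, -0.4]]}}

```text
clock: 5.35
position: [0.525, 0.0396, 0.0143]
tool_rot: [-3.142, -0.0, 2.74]
force: [0.5, 0.5, -0.9]
grip_width: 0.0256
finger_force: 0.1
```

Run:
```python
from h import *
go(-.045,0,.016,LY+np.pi); print(observe()['force'])
p,d,ci=grab('scene');save('s4.png',cv2.resize(p[160:330,130:380],None,fx=3.2,fy=3.2))
p,d,ci=grab('top');save('t4.png',p);np.savez('t4.npz',p=p,d=d,**ci)
```

```text
shift cm [-1.61  0.11 -0.17] turn [-0.     -0.     -0.0009] clock 5.35 tcp line [-61.1  -1.1] 0.014309543491073953 [-3.14156012e+00 -4.54743463e-06  2.74022804e+00]
[ 0.52377608  0.54263957 -0.88010305]
```

View pics/s4.png

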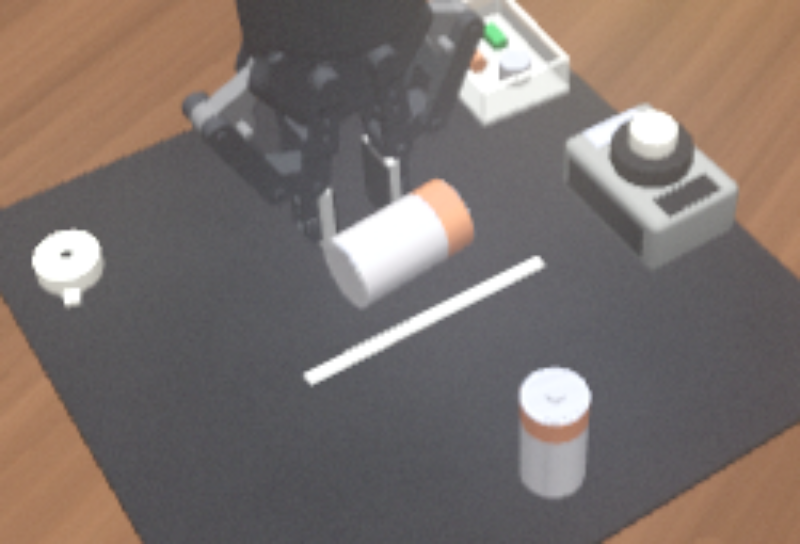

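The cell rolls ahead of the fingers and is nearly parallel to the line, at crop (400,245), still short of it. I fit a cylinder outline in the scene image.

```bash
cat >> h.py <<'E'
from scipy.optimize import minimize
def proj(ci,P):
    K=np.array([[ci['fx'],0,ci['cx']],[0,ci['fy'],ci['cy']],[0,0,1.]])
    rv=cv2.Rodrigues(np.array(ci['R']))[0]
    return cv2.projectPoints(np.array(P,float),rv,np.array(ci['t']),K,np.array([ci['k1'],0,0,0,0.]))[0][:,0]
def cyl(ci,x,y,a,sh=(0,0)):
    th=np.linspace(0,2*np.pi,40);P=[]
    for r,yy in((.0165,-.029),(.0165,.029)):
        for t in th:
            lx=r*np.cos(t);q=np.array([x+lx*np.cos(a)-yy*np.sin(a),y+lx*np.sin(a)+yy*np.cos(a)])
            P.append(np.r_[l2w(*q),.0225+r*np.sin(t)])
    return proj(ci,P)+np.array(sh)
def mask_of(h,shape,s=4):
    m=np.zeros((shape[0]*s,shape[1]*s),np.uint8);cv2.fillConvexPoly(m,cv2.convexHull(((h+.5)*s-.5).astype(np.float32)).round().astype(np.int32),1)
    return cv2.resize(m.astype(np.float32),(shape[1],shape[0]),interpolation=cv2.INTER_AREA)
def fitcell(p,ci,g,thr=75,sh=(0,0),win=(200,180,330,290)):
    u0,v0,u1,v1=win
    m=(p.max(2)>thr).astype(np.uint8);w=np.zeros_like(m);w[v0:v1,u0:u1]=1;m*=w
    n,lab=cv2.connectedComponents(m);c=cyl(ci,*g,sh).mean(0).round().astype(int);k=lab[c[1],c[0]];M=(lab==k).astype(np.float32)
    f=lambda q:np.abs(mask_of(cyl(ci,q[0]/1000,q[1]/1000,q[2]/50,sh),p.shape[:2])-M)[v0:v1,u0:u1].sum()
    best=minimize(f,[g[0]*1000,g[1]*1000,g[2]*50],method='Nelder-Mead',options=dict(initial_simplex=np.array([g[0]*1000,g[1]*1000,g[2]*50])+np.array([[0,0,0],[6,0,0],[0,6,0],[0,0,5]]),maxiter=150))
    q=best.x;print('cell line mm x %.1f y %.1f dyaw %.3f resid px %.0f of %d'%(q[0],q[1],q[2]/50,best.fun,M.sum()));return q
def lineoff(p,ci):
    # offset of drawn line from its predicted pixels
    u,v=[],[]
    m=(p.min(2)>140).astype(np.uint8);n,lab=cv2.connectedComponents(m)
    e=proj(ci,[np.r_[l2w(0,s),.006] for s in(-.06,0,.06)]);c=e[1].round().astype(int)
    b=lab[c[1]-4:c[1]+5,c[0]-4:c[0]+5];b=b[b>0]
    if len(b)==0: print('no line');return
    v,u=np.nonzero(lab==np.bincount(b).argmax());P=np.array([w2l(at_z(ci,a,bb,.006))*1000 for a,bb in zip(u,v)])
    print('line seen at mm: mean',P.mean(0).round(1),'y range',P[:,1].min().round(1),P[:,1].max().round(1),'slope %.3f'%-np.polyfit(P[:,1],P[:,0],1)[0]);return P.mean(0)
E
python3 - <<'E'
from h import *
S=np.load('scene0.npz');p=S['p'];ci=viewer.camera_info('scene')
lineoff(p,ci);
for t in(90,110): fitcell(p,ci,(-.092,-.002,.1),t)
p,d,ci=grab('scene');lineoff(p,ci)
for t in(90,110): fitcell(p,ci,(-.033,.003,.0),t)
E
```

```text
line seen at mm: mean [-2.3  0.9] y range -57.7 63.4 slope 0.001
cell line mm x -38.7 y -35.1 dyaw 0.423 resid px 12521 of 13626
cell line mm x -93.8 y 2.1 dyaw 0.107 resid px 2705 of 3673
line seen at mm: mean [-2.3  1.1] y range -57.7 63.5 slope 0.001
cell line mm x 9.9 y -31.2 dyaw 0.103 resid px 10647 of 11854
cell line mm x -31.3 y 8.8 dyaw 0.103 resid px 878 of 1952
```

Run:
```python
from h import *
S=np.load('scene0.npz');p=S['p'];ci=viewer.camera_info('scene')
for t in(125,140): fitcell(p,ci,(-.092,-.002,.1),t,win=(200,185,258,236))
p,d,ci=grab('scene')
for t in(125,140): fitcell(p,ci,(-.033,.003,.0),t,win=(215,205,290,262))
p2=p[200:265,210:300];print(np.percentile(p2.max(2),[5,25,50,75,95]))
```

```text
cell line mm x -94.5 y 2.6 dyaw 0.099 resid px 40 of 998
cell line mm x -95.3 y 3.0 dyaw 0.103 resid px 33 of 961
cell line mm x -31.4 y 9.1 dyaw 0.112 resid px 170 of 1233
cell line mm x -31.9 y 9.1 dyaw 0.097 resid px 149 of 1188
[ 84.    98.   108.   136.75 255.  ]
```

Request:
{"fn": "play_rows", "kwargs": {"motion": [[-0.15, 0.15, 0, 0, 0, 0.015, -0.4], [-0.3, 0.3, 0, 0, 0, 0.03, -0.4], [-0.45, 0.3, 0, 0, 0, 0.045, -0.4], [-0.6, 0.3, 0, 0, 0, 0.05, -0.4], [-0.75, 0.3, 0, 0, 0, 0.05, -0.4]]}}

```text
clock: 6.05
position: [0.5329, 0.0395, 0.0143]
tool_rot: [-3.142, 0.0, 2.691]
force: [0.4, 0.1, 0.7]
grip_width: 0.0253
finger_force: 0.2
```

Run:
```python
from h import *
go(-.045,0,.016,LY+np.pi)
p,d,ci=grab('scene')
for t in(125,140): fitcell(p,ci,(-.03,.005,.05),t,win=(215,205,290,262))
```

```text
shift cm [-0.89 -0.15 -0.17] turn [-0.0001  0.     -0.0504] clock 6.05 tcp line [-53.8   2. ] 0.014292208023847838 [-3.14151936e+00  1.05779000e-05  2.69066487e+00]
cell line mm x -25.8 y 9.6 dyaw 0.096 resid px 161 of 1235
cell line mm x -26.6 y 9.9 dyaw 0.093 resid px 137 of 1190
```

The cell keeps its yaw because it rolls freely, so a careful push on its end face will have to fix y and yaw. I back off and rise to measure it unobstructed.

Request:
{"fn": "play_rows", "kwargs": {"motion": [[0.8, 0, 0, 0, 0, 0, -0.4], [1.5, 0, -2, 0, 0, -0.05, -1], [1.5, 0, -7, 0, 0, -0.05, -1], [1.5, 2, -11.5, 0, 0, -0.05, -1], [1.5, 4, -16, 0, 0, -0.05, -1]]}}

```text
clock: 6.6
position: [0.536, 0.0823, 0.1762]
tool_rot: [-3.141, -0.0, 2.74]
force: [0.2, 1.0, -0.5]
grip_width: -0.0
finger_force: 0.0
```

Request:
{"fn": "play_rows", "kwargs": {"motion": [[0, 2, -2, 0, 0, 0, -1], [0, 3, -2, 0, 0, 0, -1], [0, 3, -2, 0, 0, 0, -1], [0, 3, -2, 0, 0, 0, -1], [0, 3, -2, 0, 0, 0, -1]]}}

```text
clock: 7.1
position: [0.5476, 0.1085, 0.1932]
tool_rot: [-3.14, -0.001, 2.74]
force: [0.0, 0.0, -0.4]
grip_width: -0.0002
finger_force: 0.0
```

Run:
```python
from h import *
go(-.02,.07,.1,LY+np.pi)
W=grab('wrist');T=grab('top');S=grab('scene')
for D in(W,S): lineoff(D[0],D[2])
fitcell(S[0],S[2],(-.026,.008,.09),140,win=(215,205,290,262))
for D in(W,T): 
    print(proj(D[2],[np.r_[l2w(-.024,.007),.0225]]), cyl(D[2],-.024,.007,.09).min(0),cyl(D[2],-.024,.007,.09).max(0))
np.savez('w5.npz',p=W[0],d=W[1],**W[2]);np.savez('t5.npz',p=T[0],d=T[1],**T[2])
save('c5.png',np.hstack([W[0][:,:400],T[0][100:,180:430][:320].copy() if 0 else cv2.resize(T[0][110:310,200:400],(400,400))[:, :].repeat(1,0) if 0 else cv2.copyMakeBorder(cv2.resize(T[0][110:310,200:400],(400,400)),0,20,0,0,0)]))
```

```text
shift cm [-4.73 -0.11  9.31] turn [-0.0017 -0.0014 -0.0014] clock 7.1 tcp line [-67.2  71.3] 0.1931914244476109 [-3.13992002e+00 -1.44533976e-03  2.73972098e+00]
line seen at mm: mean [-12.2  -4.6] y range -59.4 61.2 slope -0.020
line seen at mm: mean [-2.3  0.9] y range -57.7 63.4 slope 0.001
cell line mm x -25.1 y 9.9 dyaw 0.091 resid px 35 of 1085
[[210.22085012 241.31674016]] [174.7401075  221.76011214] [242.68384554 260.97101417]
[[311.45435717 214.1964532 ]] [293.41001349 200.74987596] [329.65135018 227.67220777]
```

View pics/c5.png

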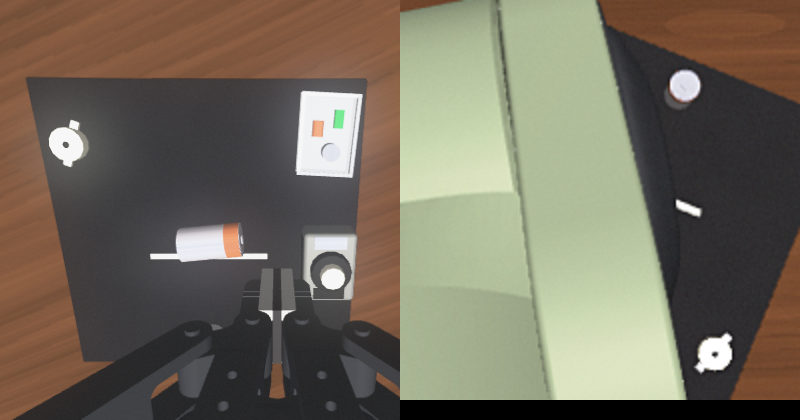

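Wrist view: the cell is at about (210,241), its lower edge just over the line, which runs (150–267, 256). The copper end is on the right and the yaw is still slightly ccw.

Run:
```python
from h import *
W=np.load('w5.npz');p=W['p']
for a,b in((145,172),(247,272)):
    v,u=np.nonzero(p[248:266,a:b].min(2)>150);P=np.array([w2l(at_z(W,x+a,y+248,.006))*1000 for x,y in zip(u,v)]);print('line part mean',P.mean(0),'y ext',P[:,1].min(),P[:,1].max())
for t in(130,150): fitcell(p,W,(-.024,.005,.09),t,win=(174,215,246,268))
```

```text
line part mean [ -1.52954715 -48.40189965] y ext -59.382904397335885 -37.44996365017896
line part mean [-1.93027513 50.75931527] y ext 40.46081229990839 61.16578728733094
cell line mm x -22.1 y 7.0 dyaw 0.082 resid px 191 of 2167
cell line mm x -20.8 y 4.1 dyaw 0.098 resid px 268 of 2043
```

Request:
{"fn": "play_rows", "kwargs": {"motion": [[-3, -0.4, 2, 0, 0, 0, -1], [-6, -0.8, 5, 0, 0, 0, -1], [-6, -0.8, 9, 0, 0, 0, -1], [-6, -0.8, 13, 0, 0, 0, -1], [-6, -0.8, 15.5, 0, 0, 0, -1]]}}

```text
clock: 7.75
position: [0.5992, 0.0781, 0.0362]
tool_rot: [-3.14, -0.003, 2.74]
force: [0.6, 0.8, -0.8]
grip_width: 0.0002
finger_force: 0.0
```

Run:
```python
from h import *
go(-.007,.063,.018,LY+np.pi)
```

```text
shift cm [-0.09 -0.03  1.82] turn [-0.0018 -0.0025 -0.0011] clock 7.75 tcp line [-7.8 63.4] 0.03616949196457615 [-3.13974378e+00 -2.52380829e-03  2.73996216e+00]
```

Request:
{"fn": "play_rows", "kwargs": {"motion": [[0, 0, 0.8, 0, 0, 0, -1], [0, 0, 1.5, 0, 0, 0, -1], [0, 0, 1.9, 0, 0, 0, -1], [0, -0.3, 2.0, 0, 0, 0, -1], [0, -0.6, 2.0, 0, 0, 0, -1]]}}

```text
clock: 8.25
position: [0.5986, 0.0732, 0.0201]
tool_rot: [3.141, 0.001, 2.741]
force: [0.5, 0.1, -0.0]
grip_width: 0.0003
finger_force: 0.0
```

Run:
```python
from h import *
go(-.007,.052,.018,LY+np.pi)
p,d,ci=grab('scene');save('s6.png',cv2.resize(p[170:290,190:350],None,fx=5,fy=5,interpolation=2))
fitcell(p,ci,(-.026,.008,.09),140,win=(215,205,290,262))
```

```text
shift cm [ 0.05 -0.66  0.21] turn [ 0.0006  0.001  -0.0002] clock 8.25 tcp line [-6.5 58.6] 0.020126294527917712 [3.14098023e+00 9.82546209e-04 2.74090429e+00]
cell line mm x -24.9 y 9.6 dyaw 0.096 resid px 35 of 1091
```

View pics/s6.png

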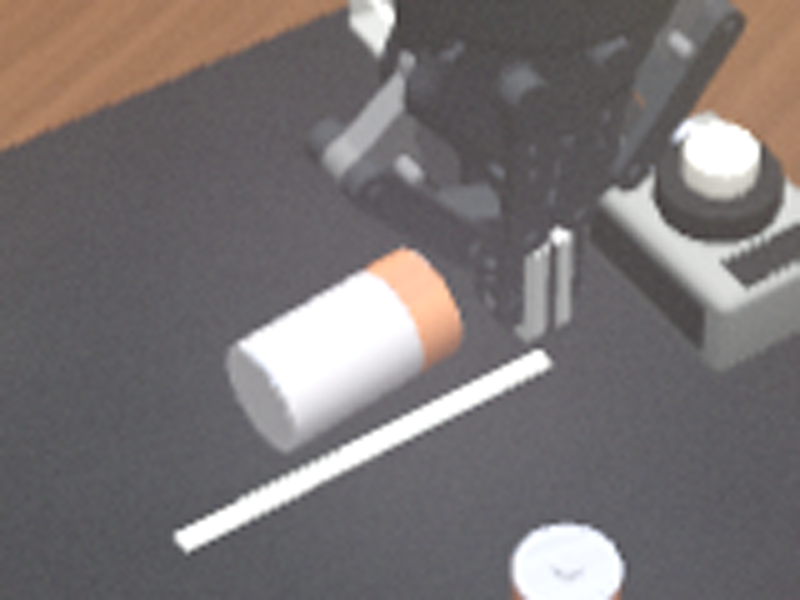

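Request:
{"fn": "play_rows", "kwargs": {"motion": [[0, -0.25, 0.1, 0, 0, 0, -1], [0, -0.5, 0.2, 0, 0, 0, -1], [0, -0.65, 0.2, 0, 0, 0, -1], [0, -0.75, 0.2, 0, 0, 0, -1], [0, -0.85, 0.2, 0, 0, 0, -1]]}}

```text
clock: 8.8
position: [0.5951, 0.0656, 0.0174]
tool_rot: [3.141, 0.0, 2.741]
force: [0.8, 0.7, -0.3]
grip_width: -0.0001
finger_force: 0.6
```

Run:
```python
from h import *
go(-.007,.052,.018,LY+np.pi);print(observe()['force'])
p,d,ci=grab('scene')
for t in(122,140):fitcell(p,ci,(-.026,.008,.09),t,win=(215,205,290,262))
```

```text
shift cm [ 0.03  0.17 -0.06] turn [ 0.0003  0.0003 -0.0002] clock 8.8 tcp line [-6.7 50.3] 0.017411833617678306 [3.14125456e+00 2.99987828e-04 2.74084988e+00]
[ 0.78316972  0.69763263 -0.31948633]
cell line mm x -24.5 y 8.3 dyaw 0.079 resid px 67 of 1087
cell line mm x -25.0 y 8.9 dyaw 0.083 resid px 63 of 1051
```

Request:
{"fn": "play_rows", "kwargs": {"motion": [[0, -0.05, 0, 0, 0, 0, -1], [0, -0.1, 0, 0, 0, 0, -1], [0, -0.15, 0, 0, 0, 0, -1], [0, -0.2, 0, 0, 0, 0, -1], [0, -0.2, 0, 0, 0, 0, -1]]}}

```text
clock: 9.35
position: [0.5941, 0.0636, 0.0173]
tool_rot: [-3.142, -0.0, 2.741]
force: [1.5, 0.8, 0.8]
grip_width: -0.0
finger_force: 0.5
```

Run:
```python
from h import *
go(-.007,.052,.018,LY+np.pi);print(observe()['force'])
p,d,ci=grab('scene')
for t in(122,140):fitcell(p,ci,(-.026,.008,.09),t,win=(215,205,290,262))
```

```text
shift cm [ 0.01  0.4  -0.07] turn [-0.0001 -0.     -0.0004] clock 9.35 tcp line [-6.9 48. ] 0.017292450640695005 [-3.14151071e+00 -3.69116562e-05  2.74064698e+00]
[1.53409692 0.78494058 0.83611446]
cell line mm x -25.1 y 6.1 dyaw 0.070 resid px 71 of 1088
cell line mm x -25.6 y 7.0 dyaw 0.073 resid px 70 of 1047
```

Request:
{"fn": "play_rows", "kwargs": {"motion": [[-0.08, -0.05, 0, 0, 0, 0, -1], [-0.16, -0.1, 0, 0, 0, 0, -1], [-0.24, -0.15, 0, 0, 0, 0, -1], [-0.32, -0.2, 0, 0, 0, 0, -1], [-0.4, -0.25, 0, 0, 0, 0, -1]]}}

```text
clock: 9.9
position: [0.5968, 0.0597, 0.0173]
tool_rot: [-3.141, -0.0, 2.741]
force: [0.0, 0.2, -0.6]
grip_width: -0.0002
finger_force: 0.2
```

Run:
```python
from h import *
go(-.007,.052,.018,LY+np.pi);print(observe()['force'])
p,d,ci=grab('scene')
for t in(122,140):fitcell(p,ci,(-.026,.006,.07),t,win=(215,205,290,262))
```

```text
shift cm [ 0.42  0.65 -0.07] turn [-0.0001 -0.0001 -0.0004] clock 9.9 tcp line [-2.8 45.5] 0.017253615884240847 [-3.14145677e+00 -9.83606812e-05  2.74068517e+00]
[ 0.02840771  0.24312282 -0.56394071]
cell line mm x -24.0 y 5.0 dyaw -0.037 resid px 86 of 1074
cell line mm x -24.8 y 5.4 dyaw -0.025 resid px 83 of 1032
```

The diagonal push corrected the yaw. I retreat and re-measure from above.

Request:
{"fn": "play_rows", "kwargs": {"motion": [[0, 1.0, 0, 0, 0, 0, -1], [0, 1.5, -2, 0, 0, 0, -1], [0.5, 1.5, -6.5, 0, 0, 0, -0.4], [3, -1, -10, 0, 0, 0, -0.4], [6, -3.5, -13.5, 0, 0, 0, -0.4]]}}

```text
clock: 10.45
position: [0.5293, 0.0519, 0.1519]
tool_rot: [3.141, 0.001, 2.741]
force: [0.6, -0.7, 1.5]
grip_width: 0.0256
finger_force: 0.0
```

Request:
{"fn": "play_rows", "kwargs": {"motion": [[1.5, -2, -3, 0, 0, 0, -0.4], [2, -2, -4, 0, 0, 0, -0.4], [2, -2, -4, 0, 0, 0, -0.4], [2, -2, -4, 0, 0, 0, -0.4], [2, -2, -4, 0, 0, 0, -0.4]]}}

```text
clock: 10.95
position: [0.5037, 0.0414, 0.1895]
tool_rot: [-3.141, -0.001, 2.741]
force: [-0.3, 0.4, -0.3]
grip_width: 0.0256
finger_force: 0.0
```

Run:
```python
from h import *
go(-.07,.0,.016,LY+np.pi)
W=grab('wrist');S=grab('scene');np.savez('w7.npz',p=W[0],d=W[1],**W[2])
lineoff(S[0],S[2])
for t in(122,140):fitcell(S[0],S[2],(-.025,.005,-.02),t,win=(215,205,290,262))
c=cyl(W[2],-.023,.002,0);print(c.min(0),c.max(0));print(proj(W[2],[np.r_[l2w(-.0017,s),.006] for s in(-.06,.06)]))
save('w7.png',cv2.resize(W[0][180:320,130:420],None,fx=2.7,fy=2.7,interpolation=2))
```

```text
shift cm [-1.17  0.78 17.35] turn [-0.001  -0.0011  0.0004] clock 10.95 tcp line [-81.5  -7.7] 0.1895022875274875 [-3.14055997e+00 -1.13291805e-03  2.74144960e+00]
line seen at mm: mean [-2.3  0.9] y range -57.7 63.4 slope 0.001
cell line mm x -24.5 y 5.7 dyaw -0.026 resid px 47 of 1124
cell line mm x -24.7 y 5.8 dyaw -0.027 resid px 35 of 1091
[255.5929244  240.30471155] [318.54295457 274.70375776]
[[225.93778103 269.85184904]
 [342.21740348 270.02614477]]
```

View pics/w7.png

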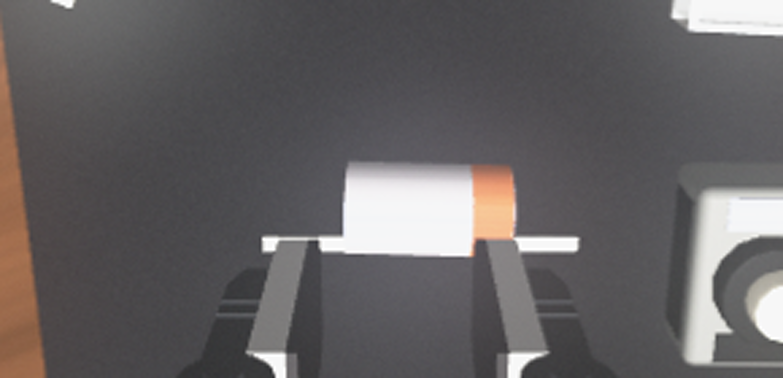

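Crop: line ends at (262,243) and (579,243), cell from 343 to 516. It is about 2 mm to +y, nearly parallel and about 22 mm short. I descend behind it and push slowly.

Request:
{"fn": "play_rows", "kwargs": {"motion": [[-1.3, 0.9, 4, 0, 0, 0.025, -0.4], [-1.3, 0.9, 8.5, 0, 0, 0.025, -0.4], [-1.3, 0.9, 12.5, 0, 0, 0.025, -0.4], [-1.3, 0.9, 15, 0, 0, 0.025, -0.4], [-1.3, 0.9, 16, 0, 0, 0.025, -0.4]]}}

```text
clock: 11.55
position: [0.5176, 0.0438, 0.0277]
tool_rot: [-3.139, -0.003, 2.716]
force: [0.4, 0.0, 0.5]
grip_width: 0.0254
finger_force: 0.0
```

Request:
{"fn": "play_rows", "kwargs": {"motion": [[0, 0, 0.4, 0, 0, 0, -0.4], [0, 0, 0.8, 0, 0, 0, -0.4], [0, 0, 1.1, 0, 0, 0, -0.4], [0, 0, 1.1, 0, 0, 0, -0.4], [0, 0, 1.1, 0, 0, 0, -0.4]]}}

```text
clock: 12.05
position: [0.5193, 0.0442, 0.0203]
tool_rot: [3.141, 0.001, 2.716]
force: [1.1, 0.4, 0.2]
grip_width: 0.0254
finger_force: 0.0
```

Run:
```python
from h import *
go(-.053,.0005,.0145,LY+np.pi-.027)
p,d,ci=grab('scene');fitcell(p,ci,(-.025,.005,-.02),140,win=(215,205,290,262))
```

```text
shift cm [-1.52 -0.02  0.58] turn [0.0006 0.0008 0.0017] clock 12.05 tcp line [-68.2   1. ] 0.020297100188007313 [3.14099001e+00 8.20405287e-04 2.71579654e+00]
cell line mm x -24.8 y 5.9 dyaw -0.032 resid px 35 of 1087
```

Request:
{"fn": "play_rows", "kwargs": {"motion": [[-0.3, 0, 0.25, 0, 0, 0, -0.4], [-0.6, 0, 0.5, 0, 0, 0, -0.4], [-0.9, 0, 0.55, 0, 0, 0, -0.4], [-1.2, 0, 0.55, 0, 0, 0, -0.4], [-1.4, 0, 0.55, 0, 0, 0, -0.4]]}}

```text
clock: 12.6
position: [0.532, 0.0381, 0.0141]
tool_rot: [-3.142, 0.0, 2.716]
force: [-0.7, -0.5, -0.0]
grip_width: 0.0256
finger_force: 0.0
```

Request:
{"fn": "play_rows", "kwargs": {"motion": [[-0.2, 0, 0, 0, 0, 0, -0.4], [-0.4, 0, 0, 0, 0, 0, -0.4], [-0.6, 0, 0, 0, 0, 0, -0.4], [-0.8, 0, 0, 0, 0, 0, -0.4], [-1.0, 0, 0, 0, 0, 0, -0.4]]}}

```text
clock: 13.1
position: [0.541, 0.0342, 0.0142]
tool_rot: [-3.142, -0.0, 2.716]
force: [-0.1, -0.1, 0.1]
grip_width: 0.0258
finger_force: 0.0
```

Request:
{"fn": "play_rows", "kwargs": {"motion": [[-0.2, 0, 0, 0, 0, 0, -0.4], [-0.3, 0, 0, 0, 0, 0, -0.4], [-0.4, 0, 0, 0, 0, 0, -0.4], [-0.4, 0, 0, 0, 0, 0, -0.4], [-0.4, 0, 0, 0, 0, 0, -0.4]]}}

```text
clock: 13.6
position: [0.5444, 0.0326, 0.0142]
tool_rot: [-3.142, -0.0, 2.716]
force: [-0.1, 0.5, -0.3]
grip_width: 0.0257
finger_force: 0.0
```

Run:
```python
from h import *
go(-.053,.0005,.0145,LY+np.pi-.027)
for i in range(2):
    p,d,ci=grab('scene');
    for t in(125,140):fitcell(p,ci,(-.01,.005,-.03),t,win=(220,210,310,282))
```

```text
shift cm [ 1.25  0.01 -0.03] turn [-0.     -0.      0.0017] clock 13.6 tcp line [-40.5   0.1] 0.014178610967961129 [-3.14157348e+00 -2.55128053e-05  2.71578159e+00]
cell line mm x -11.4 y 4.5 dyaw -0.028 resid px 538 of 1636
cell line mm x -11.0 y 4.6 dyaw -0.047 resid px 508 of 1600
cell line mm x -11.7 y 4.7 dyaw -0.035 resid px 540 of 1642
cell line mm x -11.0 y 4.6 dyaw -0.047 resid px 508 of 1601
```

```bash
cat >> h.py <<'E'
def fit2(p,ci,g,thr=140,win=(215,205,320,290),off=(-2.3,.9),bias=(0,3.)):
    u0,v0,u1,v1=win;L=[]
    for x,y in((-4,-63),(4,-63),(4,63),(-4,63)):L.append(np.r_[l2w((x+off[0])/1000,(y+off[1])/1000),.006])
    wt=1-np.ceil(mask_of(proj(ci,L),p.shape[:2]))
    m=((p.max(2)>thr)&(wt>0)).astype(np.uint8);z=np.zeros_like(m);z[v0:v1,u0:u1]=m[v0:v1,u0:u1]
    n,lab,st,_=cv2.connectedComponentsWithStats(z)
    h=mask_of(cyl(ci,*g),p.shape[:2])>.5;k=np.bincount(lab[h&(lab>0)]).argmax();M=(lab==k).astype(np.float32)
    f=lambda q:(wt*np.abs(mask_of(cyl(ci,q[0]/1000,q[1]/1000,q[2]/50),p.shape[:2])-M))[v0:v1,u0:u1].sum()
    x0=np.array([g[0]*1000,g[1]*1000,g[2]*50])
    b=minimize(f,x0,method='Nelder-Mead',options=dict(initial_simplex=x0+np.array([[0,0,0],[6,0,0],[0,6,0],[0,0,4]]),maxiter=200));q=b.x
    print('REL to line mm x %.1f y %.1f dyaw %.3f resid %.0f of %d'%(q[0]-off[0]-bias[0],q[1]-off[1]-bias[1],q[2]/50,b.fun,M.sum()))
E
python3 - <<'E'
from h import *
p,d,ci=grab('scene')
for t in(130,145):fit2(p,ci,(-.012,.005,-.03),t)
S=np.load('scene0.npz')['p'];fit2(S,ci,(-.093,.003,.1),140,win=(200,185,258,236))
E
```

```text
REL to line mm x -12.8 y 1.5 dyaw -0.027 resid 124 of 1188
REL to line mm x -12.5 y 1.9 dyaw -0.031 resid 110 of 1157
REL to line mm x -93.0 y -0.8 dyaw 0.107 resid 32 of 961
```

Request:
{"fn": "play_rows", "kwargs": {"motion": [[-0.15, 0, 0, 0, 0, 0, -0.4], [-0.3, 0, 0, 0, 0, 0, -0.4], [-0.45, 0, 0, 0, 0, 0, -0.4], [-0.6, 0, 0, 0, 0, 0, -0.4], [-0.7, 0, 0, 0, 0, 0, -0.4]]}}

```text
clock: 14.25
position: [0.551, 0.0296, 0.0142]
tool_rot: [-3.142, 0.0, 2.716]
force: [0.8, -0.1, 0.2]
grip_width: 0.0258
finger_force: 0.0
```

Request:
{"fn": "play_rows", "kwargs": {"motion": [[-0.07, 0, 0, 0, 0, 0, -0.4], [-0.1, 0, 0, 0, 0, 0, -0.4], [0, 0, 0, 0, 0, 0, -0.4], [0.3, 0, 0, 0, 0, 0, -0.4], [0.6, 0, 0, 0, 0, 0, -0.4]]}}

```text
clock: 14.75
position: [0.545, 0.0323, 0.0142]
tool_rot: [-3.142, -0.0, 2.716]
force: [-0.1, 0.3, -0.1]
grip_width: 0.0256
finger_force: 0.0
```

Run:
```python
from h import *
go(-.08,0.,.19,LY+np.pi)
p,d,ci=grab('scene')
for t in(130,145):fit2(p,ci,(-.005,.005,-.03),t)
save('s8.png',cv2.resize(p[190:300,200:340],None,fx=5,fy=5,interpolation=2))
```

```text
shift cm [  4.02  -0.11 -17.58] turn [-0.0001 -0.0001 -0.0253] clock 14.75 tcp line [-39.8   0. ] 0.014152544952925415 [-3.14152108e+00 -1.21293029e-04  2.71576746e+00]
REL to line mm x -4.9 y 1.5 dyaw -0.021 resid 154 of 1029
REL to line mm x -4.8 y 1.7 dyaw -0.026 resid 136 of 1000
```

View pics/s8.png

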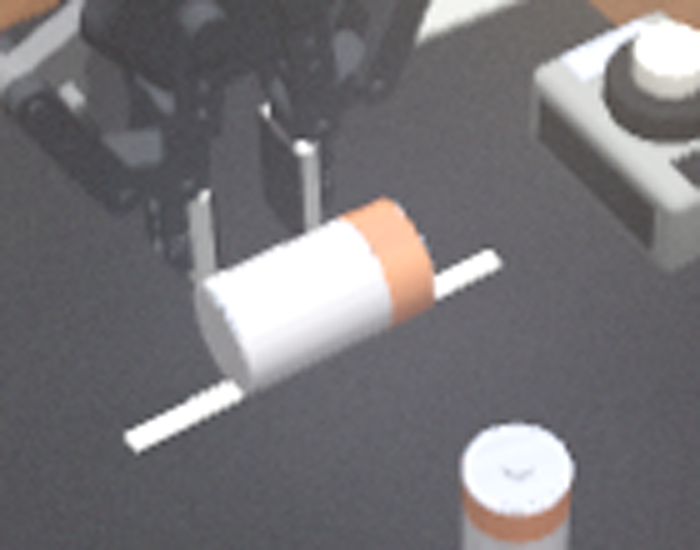

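The cell lies almost on the line, at crop (315,300). I rise for a clean wrist measurement.

Request:
{"fn": "play_rows", "kwargs": {"motion": [[1, 0, -1.5, 0, 0, -0.025, -0.4], [2, 0, -6, 0, 0, -0.025, -0.4], [3, 0, -10.5, 0, 0, -0.025, -0.4], [4, 0, -14.5, 0, 0, -0.025, -0.4], [4, 0, -17.5, 0, 0, -0.025, -0.4]]}}

```text
clock: 15.3
position: [0.5081, 0.0493, 0.1916]
tool_rot: [3.14, 0.001, 2.741]
force: [0.1, 0.1, 0.0]
grip_width: 0.0257
finger_force: 0.0
```

Run:
```python
from h import *
W=grab('wrist');S=grab('scene');go(-.06,0,.0145,LY+np.pi)
np.savez('w9.npz',p=W[0],d=W[1],**W[2])
lineoff(S[0],S[2])
for t in(130,145):fit2(S[0],S[2],(-.005,.005,-.03),t)
save('w9.png',cv2.resize(W[0][200:340,130:420],None,fx=2.7,fy=2.7,interpolation=2))
```

```text
shift cm [-1.75 -0.28 17.85] turn [0.0038 0.0046 0.    ] clock 15.4 tcp line [-78.4   2.1] 0.1929698428352255 [3.1377841  0.00463105 2.74110291]
line seen at mm: mean [-17.7   8.6] y range -57.7 63.5 slope 0.114
REL to line mm x -4.9 y 1.4 dyaw -0.008 resid 21 of 893
REL to line mm x -4.7 y 1.6 dyaw -0.023 resid 19 of 881
```

View pics/w9.png

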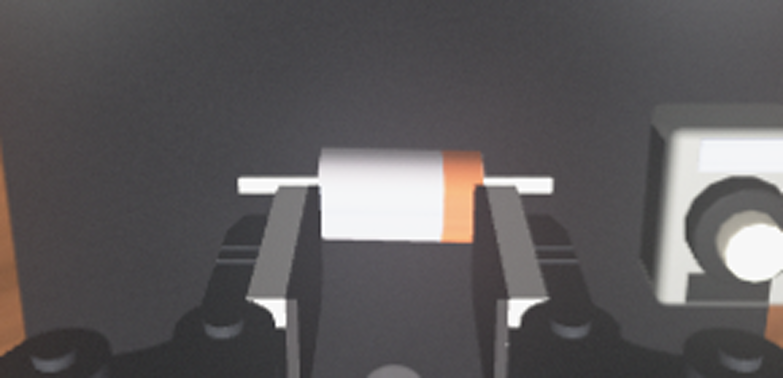

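Crop: the cell spans (320–482, 149–241) and the line (238–553) runs at y 185, so y is well centred. I compute the x residual.

Run:
```python
from h import *
W=np.load('w9.npz');p=W['p'];g=p.max(2).astype(float)
def edges(u,a,b,t=150):
    c=g[a:b,u];s=np.sign(c-t);i=np.nonzero(np.diff(s))[0];return [round(a+k+(t-c[k])/(c[k+1]-c[k]),2) for k in(i[0],i[-1])]
for u in(255,270,285): print(u,edges(u,240,310))
vl=[np.mean(edges(u,260,278)) for u in(222,228,234,240,322,327,331)];print('line v',np.round(vl,2))
lx=np.mean([w2l(at_z(W,u,v,.006))[0] for u,v in zip((222,228,234,240,322,327,331),vl)])*1000
# line y mid
print('line x in robot %.1f'%lx)
for xr in(-6,-4,-2,0):
    h=mask_of(cyl(W,(lx+xr)/1000,.002,-.015),p.shape[:2]);c=h[:,270];i=np.nonzero(c>.5)[0];print(xr,i[0]-.5+ (1-c[i[0]-1]) ,i[0],i[-1])
```

```text
255 [np.float64(257.12), np.float64(288.43)]
270 [np.float64(257.31), np.float64(288.63)]
285 [np.float64(257.69), np.float64(289.04)]
line v [268.23 268.24 266.88 266.88 268.25 268.24 268.25]
line x in robot -1.6
-6 253.5 253 286
-4 255.4375 255 288
-2 257.25 257 290
0 259.125 259 292
```

Request:
{"fn": "play_rows", "kwargs": {"motion": [[-1, -0.2, 4, 0, 0, 0, -0.4], [-2, -0.2, 8.5, 0, 0, 0, -0.4], [-2.3, -0.2, 12.5, 0, 0, 0, -0.4], [-2.3, -0.2, 15, 0, 0, 0, -0.4], [-2.3, -0.2, 16.5, 0, 0, 0, -0.4]]}}

```text
clock: 15.9
position: [0.528, 0.0376, 0.0217]
tool_rot: [-3.14, -0.003, 2.741]
force: [1.3, -0.3, 0.1]
grip_width: 0.0254
finger_force: 0.0
```

Request:
{"fn": "play_rows", "kwargs": {"motion": [[0, 0, 0.4, 0, 0, 0.015, -0.4], [0, 0, 0.8, 0, 0, 0.015, -0.4], [-0.2, 0, 1.1, 0, 0, 0.015, -0.4], [-0.5, 0, 1.1, 0, 0, 0.015, -0.4], [-0.8, 0, 1.1, 0, 0, 0.015, -0.4]]}}

```text
clock: 16.4
position: [0.5374, 0.0347, 0.0139]
tool_rot: [3.141, 0.001, 2.726]
force: [0.6, 0.6, 0.2]
grip_width: 0.0256
finger_force: 0.0
```

Run:
```python
from h import *
go(-.0293,0.001,.0145,LY+np.pi-.015)
```

```text
shift cm [-1.85  0.19 -0.06] turn [ 0.0006  0.001  -0.0003] clock 16.4 tcp line [-47.8  -0.7] 0.013881246437591227 [3.14095083e+00 9.94249028e-04 2.72581880e+00]
```

Request:
{"fn": "play_rows", "kwargs": {"motion": [[-0.3, 0, 0, 0, 0, 0, -0.4], [-0.6, 0.1, 0, 0, 0, 0, -0.4], [-0.9, 0.1, 0, 0, 0, 0, -0.4], [-1.1, 0.1, 0, 0, 0, 0, -0.4], [-1.2, 0.1, 0, 0, 0, 0, -0.4]]}}

```text
clock: 16.9
position: [0.5482, 0.0307, 0.0132]
tool_rot: [-3.142, 0.0, 2.726]
force: [-0.8, 0.1, 1.0]
grip_width: 0.0256
finger_force: 0.0
```

Run:
```python
from h import *
go(-.0293,0.001,.0145,LY+np.pi-.015)
```

```text
shift cm [-0.69  0.13 -0.13] turn [-0.0001  0.     -0.0005] clock 16.9 tcp line [-36.3  -0.2] 0.013155008835230235 [-3.14153230e+00  1.49620308e-05  2.72563230e+00]
```

Request:
{"fn": "play_rows", "kwargs": {"motion": [[-0.15, 0, 0, 0, 0, 0, -0.4], [-0.3, 0, 0, 0, 0, 0, -0.4], [-0.4, 0, 0, 0, 0, 0, -0.4], [-0.5, 0, 0, 0, 0, 0, -0.4], [-0.6, 0, 0, 0, 0, 0, -0.4]]}}

```text
clock: 17.4
position: [0.5536, 0.0284, 0.0132]
tool_rot: [-3.142, -0.0, 2.726]
force: [-0.1, 0.2, -0.4]
grip_width: 0.0256
finger_force: 0.1
```

Request:
{"fn": "play_rows", "kwargs": {"motion": [[-0.05, 0, 0, 0, 0, 0, -0.4], [-0.05, 0, 0, 0, 0, 0, -0.4], [0.1, 0, 0, 0, 0, 0, -0.4], [0.5, 0, 0, 0, 0, 0, -0.4], [1.0, 0, 0, 0, 0, 0, -0.4]]}}

```text
clock: 17.9
position: [0.544, 0.0326, 0.0131]
tool_rot: [-3.142, -0.0, 2.726]
force: [0.2, 0.5, -0.4]
grip_width: 0.0256
finger_force: 0.0
```

Run:
```python
from h import *
S=grab('scene');go(-.08,0.0,.19,LY+np.pi)
for t in(130,145):fit2(S[0],S[2],(-.002,.005,-.02),t)
```

```text
shift cm [  3.83  -0.06 -17.69] turn [-0.0001 -0.0009 -0.0149] clock 17.95 tcp line [-41.8   0. ] 0.01308184402697462 [-3.14144595e+00 -8.59273454e-04  2.72619179e+00]
REL to line mm x -3.2 y 1.7 dyaw 0.017 resid 192 of 962
REL to line mm x -3.1 y 2.0 dyaw -0.014 resid 172 of 931
```

Request:
{"fn": "play_rows", "kwargs": {"motion": [[1, 0, -1.5, 0, 0, -0.015, -0.4], [2, 0, -6, 0, 0, -0.015, -0.4], [3, 0, -10.5, 0, 0, -0.015, -0.4], [3.8, 0, -14.5, 0, 0, -0.015, -0.4], [3.8, 0, -17.5, 0, 0, -0.015, -0.4]]}}

```text
clock: 18.45
position: [0.5089, 0.0483, 0.1906]
tool_rot: [3.14, 0.001, 2.741]
force: [0.7, 0.1, 0.1]
grip_width: 0.0256
finger_force: 0.0
```

```bash
cat > wm.py <<'E'
from h import *
go(-.08,0.0,.19,LY+np.pi)
p,d,W=grab('wrist');S=grab('scene');g=p.max(2).astype(float)
for t in(130,145):fit2(S[0],S[2],(-.002,.005,-.02),t)
def edges(u,a,b,t=150):
    c=g[a:b,u];s=np.sign(c-t);i=np.nonzero(np.diff(s))[0];return [a+k+(t-c[k])/(c[k+1]-c[k]) for k in(i[0],i[-1])]
m=(g>150)
pr=proj(W,[np.r_[l2w(-.0016,s),.006] for s in(-.05,-.04,.04,.05)]);vl=[]
for u,v in pr: vl.append(w2l(at_z(W,round(u),np.mean(edges(int(round(u)),int(v)-7,int(v)+8)),.006))[0]*1000)
lx=np.mean(vl);print('line x',np.round(vl,1))
c0=proj(W,[np.r_[l2w(-.003,0),.0225]])[0];us=[int(c0[0])+k for k in(-12,0,12)]
E_=[edges(u,int(c0[1])-35,int(c0[1])+35) for u in us];print(np.round(E_,1))
for xr in(-4,-2,0,2):
    h=mask_of(cyl(W,(lx+xr)/1000,.002,-.015),p.shape[:2]);c=h[:,us[1]];i=np.nonzero(c>0)[0]
    print(xr,'pred edges',round(i[0]+.5-c[i[0]],1),round(i[-1]-.5+c[i[-1]],1))
E
python3 wm.py
```

```text
shift cm [ 0.07 -0.08  0.06] turn [0.0012 0.0008 0.0003] clock 18.45 tcp line [-79.3   0.8] 0.19061295249066956 [3.14041478e+00 7.60931571e-04 2.74134588e+00]
REL to line mm x -2.8 y 1.5 dyaw 0.014 resid 48 of 814
REL to line mm x -3.2 y 1.7 dyaw 0.015 resid 52 of 806
line x [-1.3 -2.4 -2.4 -1.3]
[[259.1 290.6]
 [259.4 290.8]
 [259.7 291.1]]
-4 pred edges 253.5 287.8
-2 pred edges 255.5 289.5
0 pred edges 257.2 291.2
2 pred edges 259.0 293.2
```

The cell is on the line: x about -1 ± 1 mm, y about +1.5 mm, yaw about 0.01. Next I move above the button with the fingers shut.

Request:
{"fn": "play_rows", "kwargs": {"motion": [[-2, 3.5, 0, 0, 0, 0, -1], [-4, 7, 0, 0, 0, 0, -1], [-6, 10, 2, 0, 0, 0, -1], [-7.8, 12, 5, 0, 0, 0, -1], [-7.8, 12, 9, 0, 0, 0, -1]]}}

```text
clock: 19.05
position: [0.6308, 0.1301, 0.097]
tool_rot: [3.139, 0.002, 2.743]
force: [-0.2, -0.5, -1.1]
grip_width: 0.0
finger_force: 0.0
```

Request:
{"fn": "play_rows", "kwargs": {"motion": [[0, 0, 1, 0, 0, 0, -1], [0, 0, 2, 0, 0, 0, -1], [0, 0, 2.0, 0, 0, 0, -1], [0, 0, 2.0, 0, 0, 0, -1], [0, 0, 2.0, 0, 0, 0, -1]]}}

```text
clock: 19.55
position: [0.6289, 0.1279, 0.0798]
tool_rot: [3.14, 0.002, 2.741]
force: [0.8, -0.3, -0.3]
grip_width: -0.0002
finger_force: 0.0
```

Run:
```python
from h import *
go(-.001,.1203,.0585,LY+np.pi);print(observe()['force'])
p,d,ci=grab('scene');save('s10.png',cv2.resize(p[150:300,220:400],None,fx=4,fy=4,interpolation=2))
for t in(130,145):fit2(p,ci,(-.004,.005,0),t)
```

```text
shift cm [ 0.12 -0.06  2.13] turn [ 0.0014  0.0016 -0.0005] clock 19.55 tcp line [1.000e-01 1.208e+02] 0.07977227467654598 [3.14018972e+00 1.59620489e-03 2.74059948e+00]
[ 0.79295068 -0.31001467 -0.26134424]
REL to line mm x -3.2 y 1.6 dyaw 0.012 resid 48 of 814
REL to line mm x -2.9 y 1.9 dyaw -0.022 resid 51 of 808
```

View pics/s10.png

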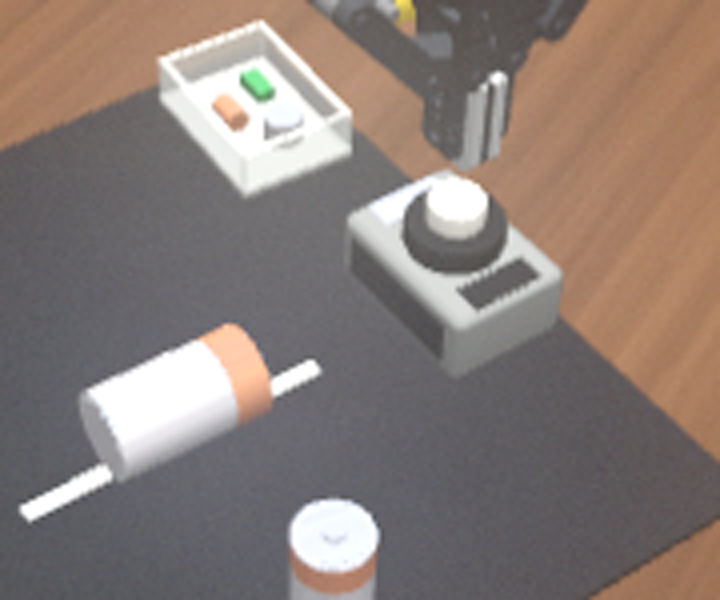

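Run:
```python
from h import *
p,d,ci=grab('top');c=cyl(ci,-.002,.002,0);print(c.min(0),c.max(0))
save('t10.png',cv2.resize(p[160:260,250:380],None,fx=6,fy=6,interpolation=2))
p0=np.load('top0.npz')['p']
for t in(130,160): fit2(p0,ci,(-.092,-.002,.1),t,win=(278,230,328,272),off=(0,0),bias=(0,0))
for t in(130,160): fit2(p,ci,(-.002,.002,0),t,win=(285,180,355,235),off=(0,0),bias=(0,0))
```

```text
[300.30264924 189.46751559] [337.12988208 218.52531969]
REL to line mm x -92.0 y -0.7 dyaw 0.095 resid 41 of 652
REL to line mm x -92.1 y -0.5 dyaw 0.100 resid 40 of 639
REL to line mm x 6.3 y 1.8 dyaw -0.037 resid 211 of 222
REL to line mm x 5.2 y 2.1 dyaw -0.036 resid 221 of 210
```

View pics/t10.png

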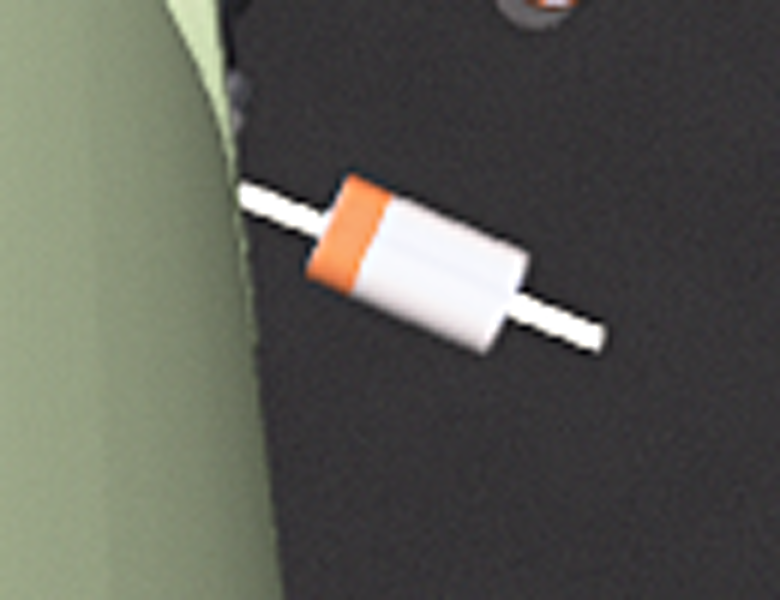

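The top view shows the cell unobstructed at crop (417,265), centred closely over the line. I fit it with the line removed by a morphological opening.

Run:
```python
from h import *
p,d,ci=grab('top')
for t in(120,150,180):
    u0,v0,k=285,180,6
    q=cv2.resize(p[v0:235,u0:360],None,fx=k,fy=k,interpolation=cv2.INTER_CUBIC);m=(q.max(2)>t).astype(np.uint8);m[:,:6*k]=0
    m=cv2.morphologyEx(m,cv2.MORPH_OPEN,cv2.getStructuringElement(cv2.MORPH_ELLIPSE,(41,41)))
    v,u=np.nonzero(m);P=np.array([w2l(at_z(ci,(a+.5)/k-.5+u0,(b+.5)/k-.5+v0,.0225)) for a,b in zip(u[::7],v[::7])])*1000
    w,V=np.linalg.eigh(np.cov(P.T));a=V[:,1]*np.sign(V[1,1]);print(t,'cell',P.mean(0).round(2),'dyaw',np.arctan2(-a[0],a[1]).round(3),'ext',np.ptp(P,axis=0))
```

```text
120 cell [-0.85  1.63] dyaw -0.023 ext [34.05956943 65.51971356]
150 cell [-0.7   1.65] dyaw -0.02 ext [33.08617349 64.90971419]
180 cell [-0.54  1.68] dyaw -0.016 ext [31.86755757 64.01616822]
```

x -0.7 mm, y +1.7 mm, yaw -0.02, so the cell is placed. Now I press the button.

Request:
{"fn": "play_rows", "kwargs": {"motion": [[0.1, 0, 0.7, 0, 0, 0, -1], [0.1, 0, 1.3, 0, 0, 0, -1], [0.1, 0, 1.7, 0, 0, 0, -1], [0.1, 0, 2.0, 0, 0, 0, -1], [0.1, 0, 2.2, 0, 0, 0, -1]]}}

```text
clock: 20.2
position: [0.6272, 0.1281, 0.0557]
tool_rot: [-3.141, -0.001, 2.741]
force: [-1.6, 0.1, 2.1]
grip_width: -0.0003
finger_force: 1.1
```

Request:
{"fn": "play_rows", "kwargs": {"motion": [[0, 0, 0.15, 0, 0, 0, -1], [0, 0, 0.3, 0, 0, 0, -1], [0, 0, 0.4, 0, 0, 0, -1], [0, 0, 0.45, 0, 0, 0, -1], [0, 0, 0.5, 0, 0, 0, -1]]}}

```text
clock: 20.7
position: [0.6273, 0.1282, 0.0518]
tool_rot: [3.141, -0.0, 2.741]
force: [-7.8, -1.3, 19.2]
grip_width: 0.0001
finger_force: 9.7
```

At 19 N the button is bottomed. I release straight up.

Request:
{"fn": "play_rows", "kwargs": {"motion": [[0, 0, 0, 0, 0, 0, -1], [0, 0, -0.5, 0, 0, 0, -1], [0, 0, -2, 0, 0, 0, -1], [0, 0, -5, 0, 0, 0, -1], [0, 0, -9, 0, 0, 0, -1]]}}

```text
clock: 21.2
position: [0.6268, 0.1281, 0.1419]
tool_rot: [-3.14, -0.001, 2.741]
force: [1.1, -0.3, -0.1]
grip_width: 0.0003
finger_force: 0.0
```

Request:
{"fn": "play_rows", "kwargs": {"motion": [[0, 0, -1, 0, 0, 0, -1], [0, 0, -1, 0, 0, 0, -1], [0, 0, -1, 0, 0, 0, -1], [0, 0, -1, 0, 0, 0, -1], [0, 0, -1, 0, 0, 0, -1]]}}

```text
clock: 21.7
position: [0.6269, 0.1281, 0.1502]
tool_rot: [-3.141, -0.001, 2.741]
force: [-0.3, -0.4, -0.1]
grip_width: 0.0002
finger_force: 0.0
```

Run:
```python
from h import *
p,d,ci=grab('scene')
for t in(130,145):fit2(p,ci,(-.004,.005,0),t)
S=np.load('scene0.npz')
P=lambda D:np.array([at_depth(ci,u,v,D[v,u])[2] for u in range(326,344) for v in range(190,212) ])
print('button z before/after',np.percentile(P(S['d']),90),np.percentile(P(d),90))
for n,b in(('small',(288,272,318,318)),('buzzer',(138,230,164,258)),('tray',(258,155,308,198))):
    a=b;print(n,'mean diff',np.abs(p[a[1]:a[3],a[0]:a[2]].astype(int)-S['p'][a[1]:a[3],a[0]:a[2]]).mean())
s=observe();print(s['clock'],s['position'],s['force'])
print(bot.job_done())
```

```text
REL to line mm x -2.9 y 1.7 dyaw 0.019 resid 49 of 814
REL to line mm x -2.6 y 1.9 dyaw -0.015 resid 50 of 807
button z before/after 0.05924241359900097 0.05904111145530509
small mean diff 2.34975845410628
buzzer mean diff 1.1456043956043955
tray mean diff 1.3201550387596899
21.75 [0.62703325 0.12812161 0.15030768] [ 0.58531144 -0.34115998  0.14398059]
the job is handed in; nothing more can be done
None
```

The job is handed in at 21.75 s: the cell rests on the white line (top camera: 0.7 mm short, 1.7 mm along it, 0.02 rad off) after two-finger rolling plus about 5 mm of fingertip pushes on its end, the button was then pressed to its stop (19 N) and sprang back, and the small battery, buzzer and tray look unmoved.

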